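Vent the vacuum drying cabinet and open its door

ROBOT

A 6-joint arm with a two-finger parallel gripper is mounted at the origin on the work surface. World frame = base frame: x ahead of the robot, y to its left, z up, the work surface at z = 0. Lengths are in m, angles in rad, forces in N, time in s.
With the tool pointing down it reaches from about 0.425 to 0.95 m from the base axis. Payload 3.5 kg.
Tool frame: the origin (TCP) lies on the centre line of the jaws, within the pads' length; the fingertips stand 25 mm ahead of it and the grasp point (between the pads) lies 6 mm ahead of it (ctrl.finger_overhang is the distance from the TCP to the fingertips, in m); z points along the fingers, y is the line along which they close (so a half turn about z gives the same grasp; the last joint's range is limited). The gripper opens to 85 mm and grips with 20 to 120 N. Pads are 22 mm wide; open, the fingers measure 114 mm over their backs; the gripper's body (76 mm by 85 mm) begins 54 mm behind the grasp point. The pads swing forward as they close: fully open they stand 13 mm farther back than shut.
Start: joints at [-1.433, 0.286, 1.577, -0, 1.279, -0.15], TCP at [0.192, -0.647, 0.229] pointing down, gripper open.
Joint ranges: [-2.77, 2.77], [-0.9, 2.22], [0.21, 2.48], [-1.53, 4.67], [0.24, 2.81], [-2.84, 2.84]. Speed limits (rad/s): [2.79, 2.79, 3.14, 3.14, 3.14, 3.14].

INTERFACE

Orientations are given as a unit quaternion [x, y, z, w].
In Python, from plant import get_state, imaging, job, ctrl gives the robot as it stands.
- The arm moves only by the tool jog_arm, never from a script. Its argument "increments" is a list of rows, each an object of numbers: "dx", "dy", "dz": the shift along the world's x, y, z each as a share of 12 cm, from -1 to 1; "ax", "ay", "az": the turn, a rotation vector about the world's x, y, z each as a share of pi/2 rad, from -1 to 1; "gripper": the gripper command: -1 is shut, 1 is fully open, values between are in proportion. A call has 1 to 10 rows; each row is the pose to reach, as a shift and turn from the pose commanded when the call began; what a row does not reach only later rows make up. A row lasts 1/10 s, in which the tool goes at most 50 mm and 8.59 degrees, less where a joint would pass 70% of its speed; a pose out of reach is approached as far as the arm can. A call with a number of a shift or a turn outside -1 to 1 is refused whole. A call with a gripper value outside its range is refused whole. The fingers move at their own pace and stop on an object; "force" is the grip in N (left out, the last holds). Time passes only in rows, so rows that repeat a pose let the fingers close. It gives the time, the measured TCP pose, the force, the opening and the grip force at its end, in the units of the state.
- get_state(): the state, without advancing time (a new reading comes with each control period).
- imaging.read_camera(name): name is "scene" or "top" or "wrist"; returns a dict with "frame" (480x640x3 uint8, blue, green, red), "depth" (480x640 float32, m along the optical axis (not along the pixel's ray), 0 where there is no reading), "camera_matrix" (3x3 intrinsics, pixels), "extrinsics" (4x4, takes a point from camera to world coordinates); the wrist camera has in their place "mount" (4x4, takes a point from camera to tool coordinates, whose origin is the TCP and whose axes are the flange's). Camera axes: x right, y up, looking along -z (the intrinsics and any distortion apply to the point x, -y, -z); pixel columns grow to the right and rows downward; lengths in m; the calibration is good to about 2 mm. A picture is of the moment at which its call begins: read the wrist's pose just before it.
- job.sign_off(): hands the job in; it is judged then, once.
The state is a dict: "time": time; "qpos": joint angles; "dq": joint speeds; "joint_efforts": joint torques, N m; "eef_pos": TCP position; "tcp_rot": TCP orientation; "contact_force": force on the tool from outside, world axes, zero at the start; "wrist_torque": the same for the moment, N m; "opening": opening from 0.0 (shut) to 1.0 (fully open); "finger_force": force on a finger pad.
Only numpy, scipy, OpenCV 4.12 (cv2) and the standard library are available. Lean on these libraries where they do the work, as an engineer would, in place of code of your own. Each camera call takes 0.05 s, during which the arm holds its last target. There are 200 camera calls.

TASK

Let the air into the drying cabinet before opening it: give the tapered vent plug on its roof about a quarter turn in its seat to break it free, pull it out and set it down gently in the green-lined wooden tray, where it stays. Only then swing the cabinet's door open by its handle, to a right angle or wider, and let go; leave the other things on the bench where they are.

Things in the scene. Friction and masses are not known exactly. Their poses are not given: they have to be found in the camera images.
- door (a joint): Angle of the cabinet's door, rad: 0 closed, grows as it opens, stop at 1.9. Upright panel 228 mm wide, 150 mm high (55 to 205 mm above the table), 16 mm thick, cream frame round a glass pane. Vertical hinge on its left (+y) edge: the free edge swings out towards the robot, then to the left. It stays where it is left; about 0.2 N m turns it (1 to 2 N at the handle, more when moved fast).
- door_hinge (a point): Point on the vertical hinge line, 170 mm above the table, in the plane of the door's back; the closed door's front face lies 16 mm in front of it. Axes turn with the door: x from its front to its back, y from the free edge to the hinge, z up. From above, fingers on either side of the handle's bar that close along y pass beside its legs.
- handle: The door's steel handle: upright round bar, 14 x 85 mm, on two 10 mm legs, 45 mm long, straight back to the door face. Origin: on the bar's axis, 170 mm above the table, 195 mm from the hinge line along the door and 61 mm in front of it. The bar reaches from 55 mm below it to 30 mm above; legs 45 mm below and 22 mm above. Axes of the door: x from bar to door, y along the door to the hinge.
- cabinet: Vacuum drying cabinet, cream box 240 x 240 mm on plan and 210 mm high, fixed to the table, three circuit boards inside on a shelf. Origin: centre of its underside on the table. Axes: -x out of its front (door) face, y to its left as seen from the robot, z up. Yaw 0 means the door faces the robot squarely.
- port (a point): Centre of the rim of the vent port, a short aluminium collar (53 mm across) that stands 30 mm above the cabinet's roof, 65 mm in front of the roof's centre; the rim is 240 mm above the table. It has the cabinet's axes.
- plug: Vent plug, seated in the port at the start: black rubber taper 30 mm long (40 mm across at the top, 32 at the foot), grey flange 56 mm across and 6 thick, and on it an upright flat grip 64 mm long (plug's x), 16 thick (y), 34 high. Origin: centre of the flange's underside, on the port's rim while seated; z up, foot 30 mm below the origin, grip from 6 to 40 mm above it. 0.11 to 0.2 kg.
- plug_mid (a point): Point on the plug's axis at mid-height, 5 mm above its origin. At the start the plug's grip lies along the cabinet's x to within 0.2 rad. The port holds the taper by friction: 0.1 to 0.2 N m twists it, either way, and about 10 N pulls it out, the drag ending within some 5 mm.
- tray: Shallow open wooden tray with a green lining, 200 mm (x) by 160 mm (y) outside, 35 mm high, walls 8 mm thick, inner floor 8 mm above the table; fixed. Origin: centre of its underside. Not the larger wooden box with rows of knobs (the trainer kit) at the right edge.
- meter: Bystander: hand multimeter, 150 x 76 x 34 mm, lying near the middle of the table. Origin under its centre.
- case: Bystander: flat grey component case, 70 x 90 x 26 mm, on the rear right of the cabinet's roof. Origin under its centre.
- jar: Bystander: jar, 60 mm across, 85 mm tall, right of the cabinet. Origin under its centre.
- spool: Bystander: wire spool standing on end, 64 mm across, 56 mm tall, behind the tray. Origin under its centre.
- screwdriver: Bystander: screwdriver lying on the table at the right front.
- brick: Bystander: black power adapter, 120 x 55 x 34 mm, on the left. Origin under its centre.
- wrench: Bystander: wrench lying on the table at the left front.
There are look-alikes about, which are no part of the job. What is shaped like the plug but blue or pink is not meant.

How it is judged:
On the way, in this order (a step that is already met when the one before it is completed fails the run):
1. the plug has been twisted in its seat, while still seated (angle between the x axis of plug and the x axis of cabinet, either way round above 0.6 rad and distance between plug and port below 0.006 m), for 0.05 s.
2. the plug lies or stands in the tray, released and at rest, the door still shut (x of plug_mid in the frame of tray between -0.092 and 0.092 m and y of plug_mid in the frame of tray between -0.072 and 0.072 m and z of plug_mid in the frame of tray below 0.06 m and linear speed of plug below 0.03 m/s and contact force between the fingers and plug below 0.05 N and value of joint door below 0.08 rad), for 0.2 s.
3. the fingers swing the door off its seat by its handle (value of joint door between 0.12 and 1.3 rad and contact force between the fingers and handle above 0.3 N).
At the end, for the whole second after the job is handed in: The door stands still at 1.4 rad or more; the plug is in the tray (its middle inside the tray's inner walls and less than 60 mm above the tray's underside), released and at rest (value of joint door above 1.4 rad and velocity of joint door between -0.05 and 0.05 rad/s and x of plug_mid in the frame of tray between -0.092 and 0.092 m and y of plug_mid in the frame of tray between -0.072 and 0.072 m and z of plug_mid in the frame of tray below 0.06 m and linear speed of plug below 0.03 m/s and contact force between the fingers and plug below 0.05 N); the robot touches nothing.
It fails at once if the door is opened (more than 0.08 rad) while the plug is still in the port (value of joint door above 0.08 rad and distance between plug and port below 0.03 m).
It fails at once if the plug is dropped or thrown (moves faster than 1 m/s out of the fingers) (linear speed of plug above 1 m/s and contact force between the fingers and plug below 0.05 N).
It fails at once if a bystander is moved by more than 30 mm (distance of any of meter, case, jar, spool, screwdriver, brick, wrench from where it was at the start of the episode above 0.03 m).
It also fails if it takes over 70 s, if anything falls off the work surface, if the arm or the gripper's body presses on something with over 40 N, if the wrist force passes 120 N, or if a joint passes its speed limit or range.

## Working session

There is one attempt and no reset: what is moved stays moved. The work goes in short steps, Python scripts to look and compute and a tool call to move; the robot and the scene stay as the last step left them, time stands still between calls to the robot, and variables do not carry over. Pictures are saved under pics/ and viewed, at most 10 in all, crops included, and the job is handed in when it is done.

Besides the shell and the picture viewer there is one more tool, called after "Request:" in YAML: its name, and indented under it one key for each argument. jog_arm: Moves the arm, as the interface text tells. Shift numbers are shares of 12 cm and turn numbers shares of pi/2 rad, none past 1 either way. Its arguments: {"type":"object","properties":{"increments":{"type":"array"},"force":{"type":"number"}},"required":["increments"]}

```bash
ls; mkdir -p pics
cat > h.py <<'E'
import numpy as np,cv2
from plant import get_state,imaging,job,ctrl
from scipy.spatial.transform import Rotation as R
def cam(n):
    s=get_state(); c=imaging.read_camera(n)
    if 'extrinsics' in c: T=np.array(c['extrinsics'])
    else:
        W=np.eye(4);W[:3,:3]=R.from_quat(s['tcp_rot']).as_matrix();W[:3,3]=s['eef_pos'];T=W@np.array(c['mount'])
    return c['frame'],c['depth'],np.array(c['camera_matrix']),T
def cloud(d,K,T):
    v,u=np.mgrid[:480,:640]
    P=np.stack([(u-K[0,2])/K[0,0]*d,-(v-K[1,2])/K[1,1]*d,-d],-1)
    return P@T[:3,:3].T+T[:3,3]
E
python3 - <<'E'
from h import *
for n in('scene','top'):
    f,d,K,T=cam(n);cv2.imwrite(f'pics/{n}0.png',f);np.savez(f'{n}0.npz',f=f,d=d,K=K,T=T);print(n,T[:3,3].round(3),(d>0).mean())
print(get_state())
E
```

```text
pics
scene [ 0.902 -0.719  1.257] 0.9958658854166667
top [0.307 0.002 1.524] 0.99591796875
{'time': 0.1, 'qpos': array([-1.43300075e+00,  2.87105615e-01,  1.57804541e+00, -5.25232635e-05,
        1.27858415e+00, -1.49983551e-01]), 'dq': array([ 0.00041512, -0.00249975, -0.00249382, -0.00062174, -0.00109646,
        0.00213505]), 'joint_efforts': array([ 7.91918719e-04, -4.07296336e+01, -2.93700600e+01, -1.63934678e-04,
        3.40648119e-03, -1.10344075e-05]), 'eef_pos': array([ 0.19152397, -0.646631  ,  0.22815845]), 'tcp_rot': array([ 9.89664088e-01,  1.43400991e-01, -1.86115660e-05, -1.07139655e-03]), 'contact_force': array([0.46563071, 0.87782536, 0.06136937]), 'wrist_torque': array([ 0.01713739, -0.01515467, -0.03566261]), 'finger_force': 0.0, 'opening': 1.0010152218918773}
```

View pics/scene0.png

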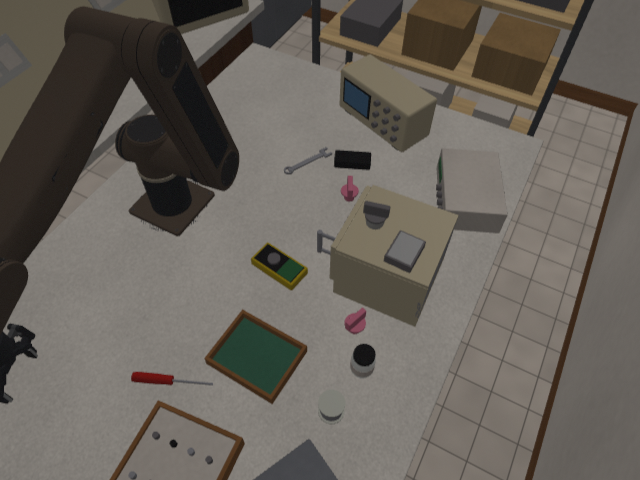

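View pics/top0.png

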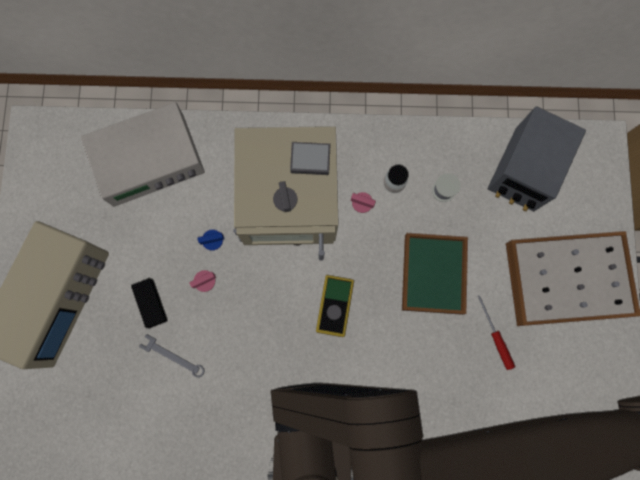

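The grey plug sits on the cabinet roof, at top (285,197) and scene (376,213). Possible mix-ups are the pinks at top (203,281) and (363,203), the blue at (212,240), and the trainer kit (572,278) for the tray. I choose the grey one on the roof. The tray is at top (435,273) and the handle at (321,246).

Run:
```python
from h import *
z=np.load('top0.npz');f,d,K,T=[z[k] for k in 'fdKT'];P=cloud(d,K,T);Z=P[...,2]
def rect(m,name):
    m=m.astype(np.uint8);n,l,s,c=cv2.connectedComponentsWithStats(m)
    i=1+np.argmax(s[1:,4]);q=P[l==i];r=cv2.minAreaRect((q[:,:2]*1000).astype(np.float32));print(name,s[i],[np.round(x,1) for x in r],q.mean(0).round(4));return q
win=np.zeros((480,640),bool);win[110:260,225:345]=1
rect(win&(abs(Z-.21)<.008),'roof')
rect(win&(Z>.262)&(Z<.3),'grip')
rect(win&(Z>.238)&(Z<.254),'flange')
w2=np.zeros_like(win);w2[232:265,308:335]=1
rect(w2&(Z>.185)&(Z<.206),'handle top')
rect(w2&(Z>.15)&(Z<.206),'handle')
w3=np.zeros_like(win);w3[225:320,395:475]=1
rect(w3&(Z>.025)&(Z<.045),'tray rim')
hsv=cv2.cvtColor(f,cv2.COLOR_BGR2HSV);rect(w3&(hsv[...,1]>90)&(hsv[...,0]>60)&(hsv[...,0]<95),'green')
cv2.imwrite('pics/crop.png',cv2.resize(f[100:320,220:480],None,fx=3,fy=2.7,interpolation=cv2.INTER_CUBIC))
```

```text
roof [ 234  126  105  109 9036] [array([695.1,  78.8]), array([258.2, 240.8]), np.float64(2.8)] [0.6888 0.0865 0.21  ]
grip [279 181  12  30 215] [array([637.7,  76.5]), array([64.5, 15.9]), np.float64(12.7)] [0.6358 0.0759 0.2795]
flange [273 188  11  23 149] [array([634.4,  94.1]), array([52.2, 19.2]), np.float64(11.8)] [0.6344 0.0925 0.2461]
handle top [308 232  27  24 159] [array([545.7,  -7.9]), array([53.4, 60.3]), np.float64(2.6)] [ 0.5515 -0.0072  0.1974]
handle [308 232  27  27 226] [array([547.,  -6.]), array([61.3, 55.6]), np.float64(86.7)] [ 0.555  -0.0086  0.1886]
tray rim [ 403  233   65   81 1008] [array([ 507. , -305.4]), array([163. , 201.6]), np.float64(87.4)] [ 0.5064 -0.3067  0.0345]
green [ 408  239   53   70 3427] [array([ 469.6, -180.9]), array([206.2, 443.3]), np.float64(16.7)] [ 0.5058 -0.3054  0.0158]
```

View pics/crop.png

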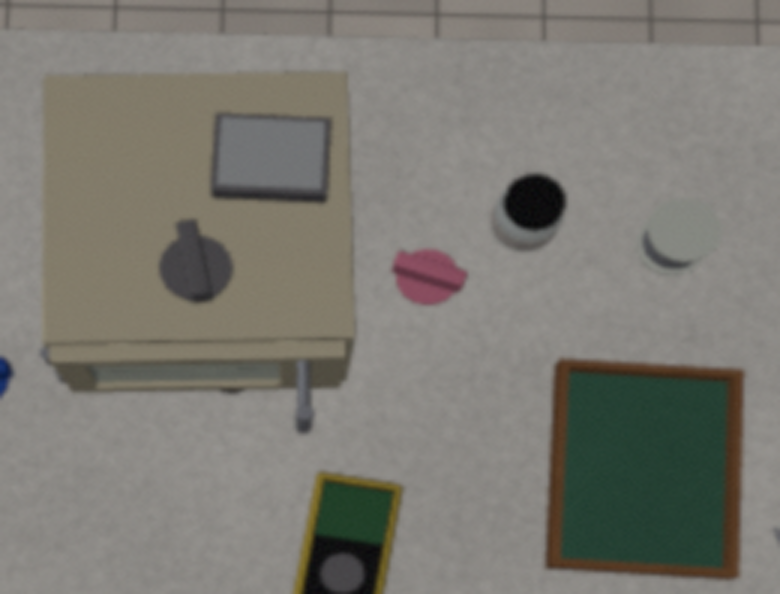

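Grey grip in seat confirmed: crop (195,262) shows the plug, roof case and handle (303,415). I'll set out towards a point above the plug.

Request:
jog_arm:
  increments:
    - {"dx": 0.4,"dy": 0.4,"dz": 1,"az": -0.042,"gripper": 1}
    - {"dx": 0.5,"dy": 0.8,"dz": 1,"az": -0.042,"gripper": 1}
    - {"dx": 0.5,"dy": 1,"dz": 1,"az": -0.042,"gripper": 1}
    - {"dx": 0.5,"dy": 1,"dz": 1,"az": -0.042,"gripper": 1}

```text
$.increments[0]: bad value
```

Request:
jog_arm:
  increments:
    - {"dx": 0.6,"dy": 1,"dz": 0.3,"gripper": 1}
    - {"dx": 0.6,"dy": 1,"dz": 0.3,"gripper": 1}
    - {"dx": 0.6,"dy": 1,"dz": 0.3,"gripper": 1}

```text
$.increments[0]: bad value
```

Request:
jog_arm:
  increments:
    - {"dx": 0.6,"dy": 1,"gripper": 1}
    - {"dx": 0.6,"dy": 1,"gripper": 1}
    - {"dx": 0.6,"dy": 1,"gripper": 1}

```text
$.increments[0]: bad value
```

Request:
jog_arm:
  increments:
    - {"dx": 0.7,"dy": 1,"gripper": 1}
    - {"dx": 0.7,"dy": 1,"gripper": 1}
    - {"dx": 0.7,"dy": 1,"gripper": 1}

```text
$.increments[0]: bad value
```

Request:
jog_arm:
  increments:
    - {"dx": 0.7,"dy": 1,"gripper": 1}
    - {"dx": 0.7,"dy": 1,"gripper": 1}
    - {"dx": 0.7,"dy": 1,"gripper": 1}

```text
$.increments[0]: bad value
```

Request:
jog_arm:
  increments:
    - {"dx": 0.62,"dy": 1,"gripper": 1}
    - {"dx": 0.62,"dy": 1,"gripper": 1}
    - {"dx": 0.62,"dy": 1,"gripper": 1}
    - {"dx": 0.62,"dy": 1,"gripper": 1}

```text
$.increments[0]: bad value
```

Request:
jog_arm:
  increments:
    - {"dx": 0.4,"dy": 0.4,"dz": 1,"ax": 0,"ay": 0,"az": -0.042,"gripper": 1}
    - {"dx": 0.5,"dy": 1,"dz": 1,"ax": 0,"ay": 0,"az": -0.042,"gripper": 1}
    - {"dx": 0.5,"dy": 1,"dz": 1,"ax": 0,"ay": 0,"az": -0.042,"gripper": 1}
    - {"dx": 0.5,"dy": 1,"dz": 1,"ax": 0,"ay": 0,"az": -0.042,"gripper": 1}

```text
time: 0.5
eef_pos: [0.2525, -0.5255, 0.3515]
tcp_rot: [0.994, 0.111, 0.0, 0.001]
contact_force: [0.2, -0.1, 0.3]
opening: 1.003
finger_force: 0.0
```

Request:
jog_arm:
  increments:
    - {"dx": 0.6,"dy": 1,"dz": 0.3,"ax": 0,"ay": 0,"az": 0,"gripper": 1}
    - {"dx": 0.6,"dy": 1,"dz": 0.3,"ax": 0,"ay": 0,"az": 0,"gripper": 1}
    - {"dx": 0.6,"dy": 1,"dz": 0.3,"ax": 0,"ay": 0,"az": 0,"gripper": 1}

```text
time: 0.8
eef_pos: [0.3242, -0.4052, 0.3857]
tcp_rot: [0.994, 0.111, 0.0, -0.0]
contact_force: [0.8, 0.6, -0.4]
opening: 1.002
finger_force: 0.0
```

Request:
jog_arm:
  increments:
    - {"dx": 0.7,"dy": 1,"dz": 0,"ax": 0,"ay": 0,"az": 0,"gripper": 1}
    - {"dx": 0.7,"dy": 1,"dz": 0,"ax": 0,"ay": 0,"az": 0,"gripper": 1}
    - {"dx": 0.7,"dy": 1,"dz": 0,"ax": 0,"ay": 0,"az": 0,"gripper": 1}

```text
time: 1.1
eef_pos: [0.4083, -0.2851, 0.3852]
tcp_rot: [0.994, 0.111, 0.0, -0.0]
contact_force: [0.1, -0.5, -0.7]
opening: 1.001
finger_force: 0.0
```

Request:
jog_arm:
  increments:
    - {"dx": 0.6,"dy": 1,"dz": 0,"ax": 0,"ay": 0,"az": 0,"gripper": 1}
    - {"dx": 0.6,"dy": 1,"dz": 0,"ax": 0,"ay": 0,"az": 0,"gripper": 1}
    - {"dx": 0.6,"dy": 1,"dz": 0,"ax": 0,"ay": 0,"az": 0,"gripper": 1}

```text
time: 1.4
eef_pos: [0.4803, -0.1646, 0.385]
tcp_rot: [0.994, 0.111, -0.0, -0.0]
contact_force: [0.3, 1.2, 0.3]
opening: 1.001
finger_force: 0.0
```

Request:
jog_arm:
  increments:
    - {"dx": 0.6,"dy": 1,"dz": 0,"ax": 0,"ay": 0,"az": 0,"gripper": 1}
    - {"dx": 0.6,"dy": 1,"dz": 0,"ax": 0,"ay": 0,"az": 0,"gripper": 1}
    - {"dx": 0.6,"dy": 1,"dz": 0,"ax": 0,"ay": 0,"az": 0,"gripper": 1}

```text
time: 1.7
eef_pos: [0.5522, -0.0447, 0.3849]
tcp_rot: [0.994, 0.111, -0.0, -0.0]
contact_force: [1.1, -0.4, -0.4]
opening: 0.998
finger_force: 0.0
```

Request:
jog_arm:
  increments:
    - {"dx": 0.6,"dy": 1,"dz": 0,"ax": 0,"ay": 0,"az": 0,"gripper": 1}
    - {"dx": 0.6,"dy": 1,"dz": 0,"ax": 0,"ay": 0,"az": 0,"gripper": 1}
    - {"dx": 0.6,"dy": 1,"dz": 0,"ax": 0,"ay": 0,"az": 0,"gripper": 1}
    - {"dx": 0.6,"dy": 1,"dz": 0,"ax": 0,"ay": 0,"az": 0,"gripper": 1}
    - {"dx": 0.6,"dy": 1,"dz": 0,"ax": 0,"ay": 0,"az": 0,"gripper": 1}

```text
time: 2.2
eef_pos: [0.6235, 0.0736, 0.3842]
tcp_rot: [0.994, 0.112, -0.001, 0.0]
contact_force: [-1.0, 0.2, -0.0]
opening: 1.001
finger_force: 0.0
```

Run:
```python
from h import *
f,d,K,T=cam('wrist');cv2.imwrite('pics/w1.png',f);P=cloud(d,K,T);Z=P[...,2]
s=get_state();print(s['eef_pos'],R.from_quat(s['tcp_rot']).as_matrix()[:,0],T[:3,3],ctrl.finger_overhang)
m=((abs(P[...,0]-.638)<.06)&(abs(P[...,1]-.076)<.06))
for lo,hi in((.265,.3),(.236,.256)):
    q=P[m&(Z>lo)&(Z<hi)]
    if len(q): print(len(q),q.mean(0),cv2.minAreaRect((q[:,:2]*1000).astype(np.float32)),np.median(q[:,2]))
```

```text
[0.62336085 0.07264634 0.3846716 ] [ 0.97542582  0.22032254 -0.00156739] [0.70558169 0.09137071 0.52972446] 0.025
1795 [0.64196736 0.07474762 0.28037062] ((639.3802490234375, 74.1358871459961), (63.837223052978516, 15.987502098083496), 12.542823791503906) 0.28067411448684054
2033 [0.64026098 0.07455422 0.24698244] ((639.2047729492188, 74.18415832519531), (55.11677551269531, 55.06415939331055), 57.837493896484375) 0.2469607148788095
```

Request:
jog_arm:
  increments:
    - {"dx": 0.13,"dy": 0.01,"dz": -0.3,"ax": 0,"ay": 0,"az": 0,"gripper": 1}
    - {"dx": 0.13,"dy": 0.01,"dz": -0.6,"ax": 0,"ay": 0,"az": 0,"gripper": 1}
    - {"dx": 0.13,"dy": 0.01,"dz": -0.8,"ax": 0,"ay": 0,"az": 0,"gripper": 1}
    - {"dx": 0.13,"dy": 0.01,"dz": -0.89,"ax": 0,"ay": 0,"az": 0,"gripper": 1}
    - {"dx": 0.13,"dy": 0.01,"dz": -0.89,"ax": 0,"ay": 0,"az": 0,"gripper": 1}
    - {"dx": 0.13,"dy": 0.01,"dz": -0.89,"ax": 0,"ay": 0,"az": 0,"gripper": 1}

```text
time: 2.85
eef_pos: [0.6397, 0.0732, 0.2805]
tcp_rot: [0.994, 0.11, 0.001, 0.0]
contact_force: [0.4, 0.3, 1.1]
opening: 0.997
finger_force: 0.0
```

Request:
jog_arm:
  force: 70
  increments:
    - {"dx": 0,"dy": 0,"dz": 0,"ax": 0,"ay": 0,"az": 0,"gripper": -1}
    - {"dx": 0,"dy": 0,"dz": 0,"ax": 0,"ay": 0,"az": 0,"gripper": -1}
    - {"dx": 0,"dy": 0,"dz": 0,"ax": 0,"ay": 0,"az": 0,"gripper": -1}
    - {"dx": 0,"dy": 0,"dz": 0,"ax": 0,"ay": 0,"az": 0,"gripper": -1}
    - {"dx": 0,"dy": 0,"dz": 0,"ax": 0,"ay": 0,"az": 0,"gripper": -1}
    - {"dx": 0,"dy": 0,"dz": 0,"ax": 0,"ay": 0,"az": 0,"gripper": -1}
    - {"dx": 0,"dy": 0,"dz": 0,"ax": 0,"ay": 0,"az": 0,"gripper": -1}
    - {"dx": 0,"dy": 0,"dz": 0,"ax": 0,"ay": 0,"az": 0,"gripper": -1}

```text
time: 3.65
eef_pos: [0.6392, 0.074, 0.2785]
tcp_rot: [0.994, 0.111, -0.0, -0.0]
contact_force: [-0.6, 0.2, 0.1]
opening: 0.002
finger_force: 0.0
```

Run:
```python
from h import *
f,d,K,T=cam('wrist');g,*_=cam('scene')
print(get_state()['opening'],get_state()['finger_force'],T[:3,3])
cv2.imwrite('pics/w2.png',np.hstack([cv2.resize(f,(400,300)),cv2.resize(g[140:290,270:470],(400,300))]))
```

```text
0.0022522471463831857 0.0 [0.72099617 0.09160852 0.42421997]
```

View pics/w2.png

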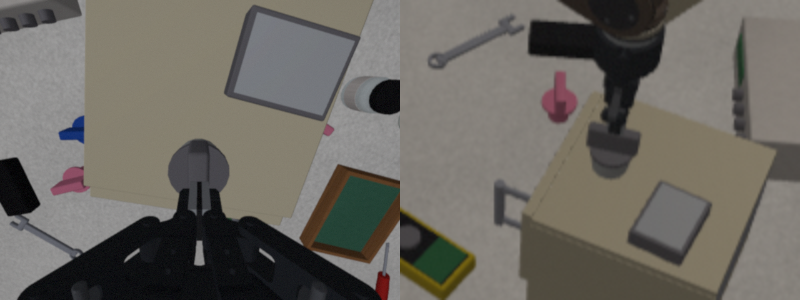

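Run:
```python
from h import *
for n in('wrist','scene','top'):
    f,d,K,T=cam(n);P=cloud(d,K,T);Z=P[...,2];g=f.max(-1)
    if n!='wrist':
        v,u=[int(x) for x in (200,376)] if n=='scene' else (197,285)
    m=(abs(P[...,0]-.639)<.06)&(abs(P[...,1]-.074)<.08)&(Z>.25)&(Z<.36)
    q=P[m];h=q[:,2]
    for lo in np.arange(.25,.36,.01):
        a=q[(h>=lo)&(h<lo+.01)]
        if len(a): print(n,round(lo,2),len(a),a.min(0).round(3)[:2],a.max(0).round(3)[:2])
    if n=='scene': cv2.imwrite('pics/s3.png',cv2.resize(f[170:240,340:420],(640,560),interpolation=cv2.INTER_CUBIC))
```

```text
wrist 0.25 180 [0.666 0.073] [0.671 0.088]
wrist 0.26 202 [0.666 0.072] [0.671 0.088]
wrist 0.27 558 [0.64  0.067] [0.671 0.088]
wrist 0.28 1521 [0.642 0.063] [0.671 0.087]
wrist 0.29 748 [0.643 0.062] [0.653 0.088]
wrist 0.3 917 [0.643 0.062] [0.653 0.088]
wrist 0.31 1224 [0.629 0.062] [0.653 0.088]
wrist 0.32 2196 [0.628 0.045] [0.659 0.107]
wrist 0.33 7937 [0.623 0.034] [0.661 0.115]
wrist 0.34 6902 [0.622 0.029] [0.662 0.123]
wrist 0.35 13216 [0.621 0.021] [0.664 0.131]
scene 0.25 66 [0.611 0.052] [0.672 0.076]
scene 0.26 69 [0.61  0.056] [0.672 0.079]
scene 0.27 119 [0.608 0.057] [0.672 0.085]
scene 0.28 36 [0.611 0.058] [0.667 0.084]
scene 0.29 23 [0.632 0.057] [0.652 0.071]
scene 0.3 11 [0.637 0.055] [0.653 0.068]
scene 0.32 7 [0.645 0.045] [0.656 0.068]
scene 0.33 9 [0.631 0.034] [0.659 0.061]
scene 0.34 28 [0.629 0.029] [0.662 0.065]
scene 0.35 23 [0.629 0.015] [0.663 0.067]
top 0.33 3 [0.634 0.048] [0.638 0.051]
top 0.34 3 [0.632 0.048] [0.634 0.052]
top 0.35 3 [0.639 0.019] [0.641 0.025]
```

View pics/s3.png

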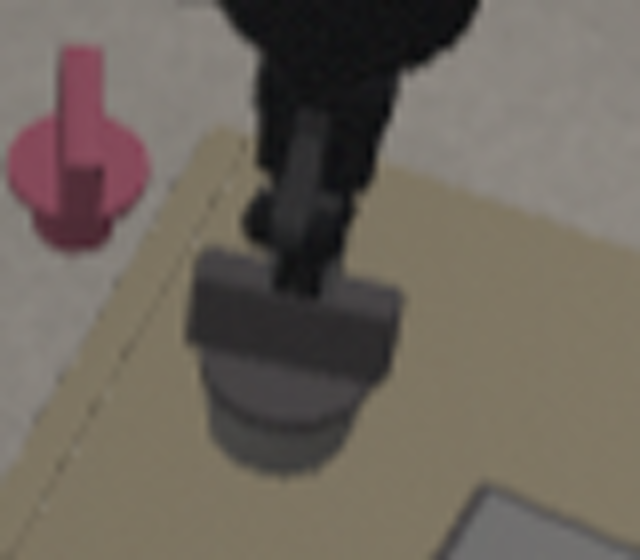

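The picture shows the fingers shut on top of the grip, at s3 (300,280), not around it. The tips sit higher than the 25 mm overhang would put them. I'll rise and measure where they really are.

Request:
jog_arm:
  increments:
    - {"dx": 0,"dy": 0,"dz": 0.3,"ax": 0,"ay": 0,"az": 0,"gripper": -1}
    - {"dx": 0,"dy": 0,"dz": 0.5,"ax": 0,"ay": 0,"az": 0,"gripper": -1}
    - {"dx": 0,"dy": 0,"dz": 0.5,"ax": 0,"ay": 0,"az": 0,"gripper": -1}
    - {"dx": 0,"dy": 0,"dz": 0.5,"ax": 0,"ay": 0,"az": 0,"gripper": -1}

```text
time: 4.3
eef_pos: [0.6393, 0.074, 0.339]
tcp_rot: [0.994, 0.111, 0.001, 0.0]
contact_force: [-0.3, -0.5, -0.1]
opening: 0.006
finger_force: 0.0
```

```bash
cat > tips.py <<'E'
from h import *
s=get_state();e=np.array(s['eef_pos']);print(e,s['opening'],s['finger_force'],s['contact_force'])
M=R.from_quat(s['tcp_rot']).as_matrix()
for n in('wrist','scene'):
    f,d,K,T=cam(n);P=cloud(d,K,T);L=(P-e)@M   # tool coords
    for lo in np.arange(-.03,.04,.005):
        m=(abs(L[...,0])<.03)&(abs(L[...,1])<.06)&(L[...,2]>=lo)&(L[...,2]<lo+.005)&(f.max(-1)<120)
        a=L[m]
        if len(a): print(n,'toolz %.3f'%lo,len(a),a.min(0).round(3)[:2],a.max(0).round(3)[:2])
E
python3 tips.py
```

```text
[0.63931257 0.07398226 0.33897842] 0.005803511399315373 0.0 [-0.33810253 -0.46050403 -0.11263391]
wrist toolz -0.030 467 [ 0.006 -0.013] [0.013 0.014]
wrist toolz -0.025 424 [ 0.007 -0.013] [0.012 0.014]
wrist toolz -0.020 409 [ 0.006 -0.013] [0.012 0.014]
wrist toolz -0.015 322 [ 0.007 -0.012] [0.012 0.014]
wrist toolz -0.010 120 [ 0.007 -0.011] [0.012 0.012]
scene toolz -0.030 5 [-0.004  0.014] [0.004 0.018]
scene toolz -0.025 13 [-0.008  0.009] [0.011 0.017]
scene toolz -0.020 12 [-0.01   0.007] [0.011 0.017]
scene toolz -0.015 17 [-0.01  -0.003] [0.012 0.016]
scene toolz -0.010 10 [-0.01   0.004] [0.011 0.016]
scene toolz -0.005 4 [0.001 0.007] [0.01 0.01]
scene toolz 0.000 1 [0.003 0.008] [0.003 0.008]
```

The true fingertips lie about 5 mm behind the TCP, not 25 mm ahead, so I'll go 30 mm deeper. I'll open first, then descend.

Request:
jog_arm:
  increments:
    - {"dx": 0,"dy": 0,"dz": 0,"ax": 0,"ay": 0,"az": 0,"gripper": 0.6}
    - {"dx": 0,"dy": 0,"dz": 0,"ax": 0,"ay": 0,"az": 0,"gripper": 0.6}
    - {"dx": 0,"dy": 0,"dz": 0,"ax": 0,"ay": 0,"az": 0,"gripper": 0.6}
    - {"dx": 0,"dy": 0,"dz": 0,"ax": 0,"ay": 0,"az": 0,"gripper": 0.6}
    - {"dx": 0,"dy": 0,"dz": -0.3,"ax": 0,"ay": 0,"az": 0,"gripper": 0.6}
    - {"dx": 0,"dy": 0,"dz": -0.5,"ax": 0,"ay": 0,"az": 0,"gripper": 0.6}
    - {"dx": 0,"dy": 0,"dz": -0.65,"ax": 0,"ay": 0,"az": 0,"gripper": 0.6}
    - {"dx": 0,"dy": 0,"dz": -0.74,"ax": 0,"ay": 0,"az": 0,"gripper": 0.6}
    - {"dx": 0,"dy": 0,"dz": -0.74,"ax": 0,"ay": 0,"az": 0,"gripper": 0.6}

```text
time: 5.3
eef_pos: [0.6383, 0.074, 0.2477]
tcp_rot: [0.994, 0.111, -0.002, -0.0]
contact_force: [-0.3, 0.3, -0.5]
opening: 0.802
finger_force: 0.0
```

Request:
jog_arm:
  force: 70
  increments:
    - {"dx": 0,"dy": 0,"dz": 0,"ax": 0,"ay": 0,"az": 0,"gripper": -1}
    - {"dx": 0,"dy": 0,"dz": 0,"ax": 0,"ay": 0,"az": 0,"gripper": -1}
    - {"dx": 0,"dy": 0,"dz": 0,"ax": 0,"ay": 0,"az": 0,"gripper": -1}
    - {"dx": 0,"dy": 0,"dz": 0,"ax": 0,"ay": 0,"az": 0,"gripper": -1}
    - {"dx": 0,"dy": 0,"dz": 0,"ax": 0,"ay": 0,"az": 0,"gripper": -1}
    - {"dx": 0,"dy": 0,"dz": 0,"ax": 0,"ay": 0,"az": 0,"gripper": -1}

```text
time: 5.9
eef_pos: [0.6397, 0.0744, 0.2514]
tcp_rot: [0.994, 0.111, 0.001, -0.0]
contact_force: [-1.2, 2.6, 4.8]
opening: 0.175
finger_force: 69.6
```

Request:
jog_arm:
  increments:
    - {"dx": 0,"dy": 0,"dz": 0,"ax": 0,"ay": 0,"az": 0.08,"gripper": -1}
    - {"dx": 0,"dy": 0,"dz": 0,"ax": 0,"ay": 0,"az": 0.16,"gripper": -1}
    - {"dx": 0,"dy": 0,"dz": 0,"ax": 0,"ay": 0,"az": 0.24,"gripper": -1}
    - {"dx": 0,"dy": 0,"dz": 0,"ax": 0,"ay": 0,"az": 0.32,"gripper": -1}
    - {"dx": 0,"dy": 0,"dz": 0,"ax": 0,"ay": 0,"az": 0.4,"gripper": -1}
    - {"dx": 0,"dy": 0,"dz": 0,"ax": 0,"ay": 0,"az": 0.48,"gripper": -1}
    - {"dx": 0,"dy": 0,"dz": 0,"ax": 0,"ay": 0,"az": 0.56,"gripper": -1}
    - {"dx": 0,"dy": 0,"dz": 0,"ax": 0,"ay": 0,"az": 0.64,"gripper": -1}
    - {"dx": 0,"dy": 0,"dz": 0,"ax": 0,"ay": 0,"az": 0.7,"gripper": -1}
    - {"dx": 0,"dy": 0,"dz": 0,"ax": 0,"ay": 0,"az": 0.7,"gripper": -1}

```text
time: 6.9
eef_pos: [0.6383, 0.0755, 0.2514]
tcp_rot: [0.789, 0.614, 0.0, -0.002]
contact_force: [-5.1, 4.7, 6.8]
opening: 0.173
finger_force: 69.9
```

Run:
```python
from h import *
s=get_state();print(s['eef_pos'],s['contact_force'],s['wrist_torque'],s['finger_force'],s['qpos'])
f,d,K,T=cam('scene');w,d2,K2,T2=cam('wrist')
cv2.imwrite('pics/s4.png',np.hstack([cv2.resize(w,(400,300)),cv2.resize(f[160:250,330:450],(400,300))]))
```

```text
[0.63825324 0.07554107 0.25141593] [-5.12914519  4.6797128   6.79630928] [0.77547716 0.89779034 0.11306701] 69.92729544639587 [-0.04104027  0.20153111  1.63773286  0.00315319  1.3046654   0.20555296]
```

View pics/s4.png

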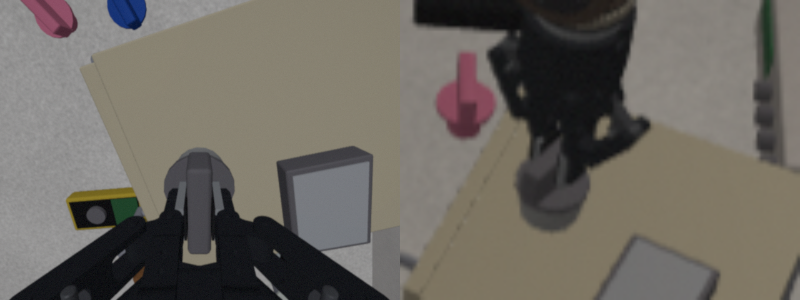

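The wrist crop shows the grip at (200,200) held between the fingers. It has been twisted about 63°, to roughly 1.27 rad from the cabinet's x. Now I'll pull it out.

Request:
jog_arm:
  increments:
    - {"dx": 0,"dy": 0,"dz": 0.03,"ax": 0,"ay": 0,"az": 0,"gripper": -1}
    - {"dx": 0,"dy": 0,"dz": 0.06,"ax": 0,"ay": 0,"az": 0,"gripper": -1}
    - {"dx": 0,"dy": 0,"dz": 0.1,"ax": 0,"ay": 0,"az": 0,"gripper": -1}
    - {"dx": 0,"dy": 0,"dz": 0.18,"ax": 0,"ay": 0,"az": 0,"gripper": -1}
    - {"dx": 0,"dy": 0,"dz": 0.35,"ax": 0,"ay": 0,"az": 0,"gripper": -1}
    - {"dx": 0,"dy": 0,"dz": 0.55,"ax": 0,"ay": 0,"az": 0,"gripper": -1}
    - {"dx": 0,"dy": 0,"dz": 0.7,"ax": 0,"ay": 0,"az": 0,"gripper": -1}
    - {"dx": 0,"dy": 0,"dz": 0.7,"ax": 0,"ay": 0,"az": 0,"gripper": -1}

```text
time: 7.8
eef_pos: [0.6411, 0.0724, 0.3395]
tcp_rot: [0.79, 0.613, 0.003, 0.004]
contact_force: [-0.3, -0.0, -0.8]
opening: 0.175
finger_force: 69.3
```

Run:
```python
from h import *
s=get_state();print(s['eef_pos'],s['contact_force'],s['finger_force'],s['opening'])
f,d,K,T=cam('wrist');P=cloud(d,K,T);Z=P[...,2]
m=(abs(P[...,0]-.638)<.05)&(abs(P[...,1]-.075)<.05)
print(np.histogram(Z[m],np.arange(.2,.42,.01)))
```

```text
[0.64112638 0.07242596 0.33952948] [-0.32611518 -0.04810984 -0.8115448 ] 69.31047320365906 0.1753753529345447
(array([ 741, 9549,  241,  382,  731,    0,    0,    0,    0,    0,    0,
          0,    9, 2783,  397,  980, 6149, 1591, 2174, 7892, 6558]), array([0.2 , 0.21, 0.22, 0.23, 0.24, 0.25, 0.26, 0.27, 0.28, 0.29, 0.3 ,
       0.31, 0.32, 0.33, 0.34, 0.35, 0.36, 0.37, 0.38, 0.39, 0.4 , 0.41]))
```

Request:
jog_arm:
  increments:
    - {"dx": -0.1,"dy": -0.25,"dz": 0,"ax": 0,"ay": 0,"az": 0,"gripper": -1}
    - {"dx": -0.2,"dy": -0.6,"dz": 0,"ax": 0,"ay": 0,"az": 0,"gripper": -1}
    - {"dx": -0.3,"dy": -1,"dz": 0,"ax": 0,"ay": 0,"az": 0,"gripper": -1}

```text
time: 8.15
eef_pos: [0.6022, -0.047, 0.3322]
tcp_rot: [0.789, 0.615, -0.001, -0.0]
contact_force: [1.0, -1.1, -1.3]
opening: 0.171
finger_force: 69.3
```

Request:
jog_arm:
  increments:
    - {"dx": -0.15,"dy": -0.35,"dz": 0,"ax": 0,"ay": 0,"az": 0,"gripper": -1}
    - {"dx": -0.25,"dy": -0.7,"dz": 0,"ax": 0,"ay": 0,"az": 0,"gripper": -1}
    - {"dx": -0.4,"dy": -1,"dz": 0,"ax": 0,"ay": 0,"az": 0,"gripper": -1}

```text
time: 8.45
eef_pos: [0.5539, -0.1686, 0.3322]
tcp_rot: [0.79, 0.613, -0.001, -0.0]
contact_force: [0.7, -0.1, -1.1]
opening: 0.175
finger_force: 69.3
```

Request:
jog_arm:
  increments:
    - {"dx": -0.15,"dy": -0.35,"dz": -0.2,"ax": 0,"ay": 0,"az": 0,"gripper": -1}
    - {"dx": -0.3,"dy": -0.7,"dz": -0.4,"ax": 0,"ay": 0,"az": 0,"gripper": -1}
    - {"dx": -0.4,"dy": -1,"dz": -0.6,"ax": 0,"ay": 0,"az": 0,"gripper": -1}
    - {"dx": -0.4,"dy": -1.0,"dz": -0.8,"ax": 0,"ay": 0,"az": 0,"gripper": -1}
    - {"dx": -0.4,"dy": -1.0,"dz": -0.8,"ax": 0,"ay": 0,"az": 0,"gripper": -1}

```text
time: 8.95
eef_pos: [0.5038, -0.2858, 0.2318]
tcp_rot: [0.79, 0.613, -0.002, -0.005]
contact_force: [-0.0, 1.4, -1.2]
opening: 0.175
finger_force: 69.2
```

Run:
```python
from h import *
s=get_state();print(s['eef_pos'],s['contact_force'],s['finger_force'],s['opening'])
f,d,K,T=cam('wrist');P=cloud(d,K,T);Z=P[...,2]
hsv=cv2.cvtColor(f,cv2.COLOR_BGR2HSV);g=(hsv[...,1]>90)&(hsv[...,0]>60)&(hsv[...,0]<95)&(Z<.03)&(P[...,0]>.38)&(P[...,1]<-.2)
q=P[g];print(len(q),q.min(0),q.max(0),np.median(q[:,2]))
```

```text
[ 0.50381297 -0.28583519  0.23177853] [-0.04700192  1.42271257 -1.24766812] 69.20952200889587 0.17463092028941452
17532 [ 0.41297783 -0.38242318  0.00710821] [ 0.60133016 -0.23505441  0.01347944] 0.010448039984702367
```

Request:
jog_arm:
  increments:
    - {"dx": 0,"dy": -0.18,"dz": -0.25,"ax": 0,"ay": 0,"az": 0,"gripper": -1}
    - {"dx": 0,"dy": -0.18,"dz": -0.5,"ax": 0,"ay": 0,"az": 0,"gripper": -1}
    - {"dx": 0,"dy": -0.18,"dz": -0.75,"ax": 0,"ay": 0,"az": 0,"gripper": -1}
    - {"dx": 0,"dy": -0.18,"dz": -1,"ax": 0,"ay": 0,"az": 0,"gripper": -1}
    - {"dx": 0,"dy": -0.18,"dz": -1,"ax": 0,"ay": 0,"az": 0,"gripper": -1}

```text
time: 9.5
eef_pos: [0.5055, -0.3052, 0.1143]
tcp_rot: [0.789, 0.614, -0.001, -0.004]
contact_force: [-0.3, 1.2, -2.0]
opening: 0.174
finger_force: 69.2
```

Request:
jog_arm:
  increments:
    - {"dx": 0,"dy": 0,"dz": -0.15,"ax": 0,"ay": 0,"az": 0,"gripper": -1}
    - {"dx": 0,"dy": 0,"dz": -0.3,"ax": 0,"ay": 0,"az": 0,"gripper": -1}
    - {"dx": 0,"dy": 0,"dz": -0.42,"ax": 0,"ay": 0,"az": 0,"gripper": -1}
    - {"dx": 0,"dy": 0,"dz": -0.42,"ax": 0,"ay": 0,"az": 0,"gripper": -1}
    - {"dx": 0,"dy": 0,"dz": -0.42,"ax": 0,"ay": 0,"az": 0,"gripper": -1}

```text
time: 10.0
eef_pos: [0.508, -0.3079, 0.0686]
tcp_rot: [0.789, 0.614, 0.0, 0.001]
contact_force: [-0.2, -0.5, -0.7]
opening: 0.173
finger_force: 69.2
```

Now the last 15–20 mm, slowly.

Request:
jog_arm:
  increments:
    - {"dx": 0,"dy": 0,"dz": -0.05,"ax": 0,"ay": 0,"az": 0,"gripper": -1}
    - {"dx": 0,"dy": 0,"dz": -0.09,"ax": 0,"ay": 0,"az": 0,"gripper": -1}
    - {"dx": 0,"dy": 0,"dz": -0.11,"ax": 0,"ay": 0,"az": 0,"gripper": -1}
    - {"dx": 0,"dy": 0,"dz": -0.11,"ax": 0,"ay": 0,"az": 0,"gripper": -1}

```text
time: 10.4
eef_pos: [0.5069, -0.3074, 0.0537]
tcp_rot: [0.79, 0.614, -0.0, -0.0]
contact_force: [-0.8, 0.1, -1.9]
opening: 0.177
finger_force: 69.2
```

Request:
jog_arm:
  increments:
    - {"dx": 0,"dy": 0,"dz": -0.02,"ax": 0,"ay": 0,"az": 0,"gripper": -1}
    - {"dx": 0,"dy": 0,"dz": -0.04,"ax": 0,"ay": 0,"az": 0,"gripper": -1}
    - {"dx": 0,"dy": 0,"dz": -0.04,"ax": 0,"ay": 0,"az": 0,"gripper": -1}

```text
time: 10.7
eef_pos: [0.5073, -0.3078, 0.0494]
tcp_rot: [0.79, 0.614, 0.0, 0.0]
contact_force: [0.1, 1.7, -1.8]
opening: 0.175
finger_force: 69.3
```

Request:
jog_arm:
  increments:
    - {"dx": 0,"dy": 0,"dz": -0.015,"ax": 0,"ay": 0,"az": 0,"gripper": -1}
    - {"dx": 0,"dy": 0,"dz": -0.02,"ax": 0,"ay": 0,"az": 0,"gripper": -1}
    - {"dx": 0,"dy": 0,"dz": -0.02,"ax": 0,"ay": 0,"az": 0,"gripper": -1}
    - {"dx": 0,"dy": 0,"dz": -0.02,"ax": 0,"ay": 0,"az": 0,"gripper": -1}

```text
time: 11.1
eef_pos: [0.5075, -0.3079, 0.0493]
tcp_rot: [0.789, 0.614, -0.0, -0.0]
contact_force: [-3.3, 2.1, 9.3]
opening: 0.173
finger_force: 70.8
```

Run:
```python
from h import *
s=get_state();print(s['eef_pos'],s['contact_force'],s['finger_force'],s['opening'])
f,d,K,T=cam('wrist');P=cloud(d,K,T);e=s['eef_pos'];Z=P[...,2]
m=(abs(P[...,0]-e[0])<.05)&(abs(P[...,1]-e[1])<.05)&(Z<.09)
h,b=np.histogram(Z[m],np.arange(0,.09,.004));print(list(zip(b.round(3),h)))
```

```text
[ 0.50748633 -0.30789987  0.04930146] [-3.32204628  2.06279465  9.33423685] 70.82451581954956 0.17288968439805222
[(np.float64(0.0), np.int64(0)), (np.float64(0.004), np.int64(0)), (np.float64(0.008), np.int64(17375)), (np.float64(0.012), np.int64(154)), (np.float64(0.016), np.int64(0)), (np.float64(0.02), np.int64(0)), (np.float64(0.024), np.int64(0)), (np.float64(0.028), np.int64(0)), (np.float64(0.032), np.int64(0)), (np.float64(0.036), np.int64(9)), (np.float64(0.04), np.int64(267)), (np.float64(0.044), np.int64(2481)), (np.float64(0.048), np.int64(97)), (np.float64(0.052), np.int64(118)), (np.float64(0.056), np.int64(250)), (np.float64(0.06), np.int64(357)), (np.float64(0.064), np.int64(412)), (np.float64(0.068), np.int64(450)), (np.float64(0.072), np.int64(534)), (np.float64(0.076), np.int64(5521)), (np.float64(0.08), np.int64(591)), (np.float64(0.084), np.int64(340))]
```

Contact with the tray floor. I'll ease off 1 mm, open and retreat.

Request:
jog_arm:
  increments:
    - {"dx": 0,"dy": 0,"dz": 0.01,"ax": 0,"ay": 0,"az": 0,"gripper": -1}
    - {"dx": 0,"dy": 0,"dz": 0.01,"ax": 0,"ay": 0,"az": 0,"gripper": 0.2}
    - {"dx": 0,"dy": 0,"dz": 0.01,"ax": 0,"ay": 0,"az": 0,"gripper": 0.2}
    - {"dx": 0,"dy": 0,"dz": 0.01,"ax": 0,"ay": 0,"az": 0,"gripper": 0.2}
    - {"dx": 0,"dy": 0,"dz": 0.01,"ax": 0,"ay": 0,"az": 0,"gripper": 0.2}
    - {"dx": 0,"dy": 0,"dz": 0.15,"ax": 0,"ay": 0,"az": 0,"gripper": 0.2}
    - {"dx": 0,"dy": 0,"dz": 0.4,"ax": 0,"ay": 0,"az": 0,"gripper": 0.2}
    - {"dx": 0,"dy": 0,"dz": 0.7,"ax": 0,"ay": 0,"az": 0,"gripper": 0.2}
    - {"dx": 0,"dy": 0,"dz": 1,"ax": 0,"ay": 0,"az": 0,"gripper": 0.2}
    - {"dx": 0,"dy": 0,"dz": 1,"ax": 0,"ay": 0,"az": 0,"gripper": 0.2}

```text
time: 12.15
eef_pos: [0.5105, -0.3103, 0.1755]
tcp_rot: [0.79, 0.614, 0.001, 0.007]
contact_force: [0.5, 0.4, 0.9]
opening: 0.597
finger_force: 0.0
```

Run:
```python
from h import *
s=get_state();print(s['eef_pos'],s['contact_force'],s['opening'])
f,d,K,T=cam('wrist');P=cloud(d,K,T);Z=P[...,2]
m=(abs(P[...,0]-.507)<.08)&(abs(P[...,1]+.308)<.07)
for lo,hi in((.036,.05),(.07,.09)):
    q=P[m&(Z>lo)&(Z<hi)];print(len(q),q.mean(0),cv2.minAreaRect((q[:,:2]*1000).astype(np.float32)))
# handle/door from scene+top
for n in('scene','top'):
    f,d,K,T=cam(n);P=cloud(d,K,T);Z=P[...,2]
    m=(P[...,0]>.49)&(P[...,0]<.548)&(abs(P[...,1]+.01)<.05)&(Z>.1)&(Z<.215);q=P[m]
    print(n,len(q),q.min(0),q.max(0),np.median(q,0))
    b=P[m&(Z>.19)];print(len(b),b.mean(0) if len(b) else '')
    b=P[m&(P[...,0]<.535)];print(len(b),b.mean(0) if len(b) else '',b.min(0),b.max(0))
```

```text
[ 0.51047663 -0.31030404  0.17553419] [0.47778916 0.38042848 0.91650569] 0.5969469205942068
2069 [ 0.5081445  -0.30864552  0.04479394] ((510.4296875, -305.27972412109375), (194.22586059570312, 55.38908767700195), 57.13982391357422)
1756 [ 0.50817486 -0.3070138   0.07850799] ((507.4723205566406, -309.0794677734375), (63.47706985473633, 15.450470924377441), 75.89417266845703)
scene 153 [ 0.52082637 -0.02209839  0.11822658] [ 0.54791282 -0.00568914  0.20201212] [ 0.53154708 -0.0161292   0.16872875]
48 [ 0.53267221 -0.01409386  0.19659264]
116 [ 0.52888786 -0.01623975  0.16540631] [ 0.52082637 -0.02209839  0.11822658] [ 0.53469518 -0.00568914  0.20201212]
top 88 [ 0.51883216 -0.01474561  0.11917073] [ 0.54772136 -0.00112295  0.20518442] [ 0.52554731 -0.00769597  0.19585595]
61 [ 0.53347236 -0.00779183  0.19810303]
59 [ 0.52372678 -0.00812805  0.17796052] [ 0.51883216 -0.01474561  0.11917073] [ 0.534854   -0.00112295  0.20491202]
```

The plug stands in the tray at (0.508,-0.309) and the door is still shut. Next I'll go above the handle bar, at about (0.527,-0.010), with the jaw turned to close along the door.

Request:
jog_arm:
  increments:
    - {"dx": 0,"dy": 0.1,"dz": 0.35,"ax": 0,"ay": 0,"az": -0.09,"gripper": 1}
    - {"dx": 0.05,"dy": 0.4,"dz": 0.7,"ax": 0,"ay": 0,"az": -0.18,"gripper": 1}
    - {"dx": 0.1,"dy": 0.7,"dz": 1,"ax": 0,"ay": 0,"az": -0.27,"gripper": 1}
    - {"dx": 0.1,"dy": 1,"dz": 1,"ax": 0,"ay": 0,"az": -0.36,"gripper": 1}
    - {"dx": 0.1,"dy": 1,"dz": 1,"ax": 0,"ay": 0,"az": -0.45,"gripper": 1}

```text
time: 12.8
eef_pos: [0.5196, -0.1838, 0.2879]
tcp_rot: [0.953, 0.302, 0.001, -0.0]
contact_force: [-0.4, -0.4, -0.4]
opening: 0.998
finger_force: 0.0
```

Request:
jog_arm:
  increments:
    - {"dx": 0.03,"dy": 0.4,"dz": 0,"ax": 0,"ay": 0,"az": -0.09,"gripper": 1}
    - {"dx": 0.06,"dy": 0.7,"dz": 0,"ax": 0,"ay": 0,"az": -0.18,"gripper": 1}
    - {"dx": 0.06,"dy": 1,"dz": 0,"ax": 0,"ay": 0,"az": -0.27,"gripper": 1}
    - {"dx": 0.06,"dy": 1,"dz": 0,"ax": 0,"ay": 0,"az": -0.36,"gripper": 1}
    - {"dx": 0.06,"dy": 1,"dz": 0,"ax": 0,"ay": 0,"az": -0.36,"gripper": 1}

```text
time: 13.3
eef_pos: [0.5256, -0.0663, 0.2851]
tcp_rot: [1.0, 0.026, -0.002, -0.001]
contact_force: [0.3, 0.5, 0.3]
opening: 0.998
finger_force: 0.0
```

Request:
jog_arm:
  increments:
    - {"dx": 0,"dy": 0.25,"dz": 0,"ax": 0,"ay": 0,"az": 0,"gripper": 1}
    - {"dx": 0,"dy": 0.48,"dz": 0,"ax": 0,"ay": 0,"az": 0,"gripper": 1}
    - {"dx": 0,"dy": 0.48,"dz": 0,"ax": 0,"ay": 0,"az": 0,"gripper": 1}
    - {"dx": 0,"dy": 0.48,"dz": 0,"ax": 0,"ay": 0,"az": 0,"gripper": 1}

```text
time: 13.7
eef_pos: [0.5261, -0.0104, 0.286]
tcp_rot: [1.0, 0.026, -0.001, 0.0]
contact_force: [-0.2, 0.3, -1.3]
opening: 1.0
finger_force: 0.0
```

Run:
```python
from h import *
s=get_state();print(s['eef_pos'],s['tcp_rot'],s['contact_force'],s['opening'],s['qpos'].round(2))
f,d,K,T=cam('wrist');P=cloud(d,K,T);Z=P[...,2]
m=(P[...,0]>.49)&(P[...,0]<.56)&(abs(P[...,1]+.01)<.05)
b=P[m&(Z>.192)&(Z<.204)];print(len(b),b.mean(0),b.min(0),b.max(0))
c=b[b[:,0]<.54];print(c.mean(0),c.min(0),c.max(0))
cv2.imwrite('pics/w5.png',f)
```

```text
[ 0.52612088 -0.01039428  0.28602248] [ 9.99670626e-01  2.56473223e-02 -9.18936988e-04  9.73312653e-05] [-0.20768325  0.30097987 -1.30413978] 1.00045231025649 [-0.21 -0.08  1.87 -0.    1.35  1.31]
846 [ 0.53931913 -0.01020483  0.19824323] [ 0.51947941 -0.01768755  0.19220727] [ 0.55997168 -0.00395297  0.20239668]
[ 0.53000902 -0.01062786  0.19934115] [ 0.51947941 -0.01768755  0.19220727] [ 0.53997211 -0.00395297  0.20239668]
```

View pics/w5.png

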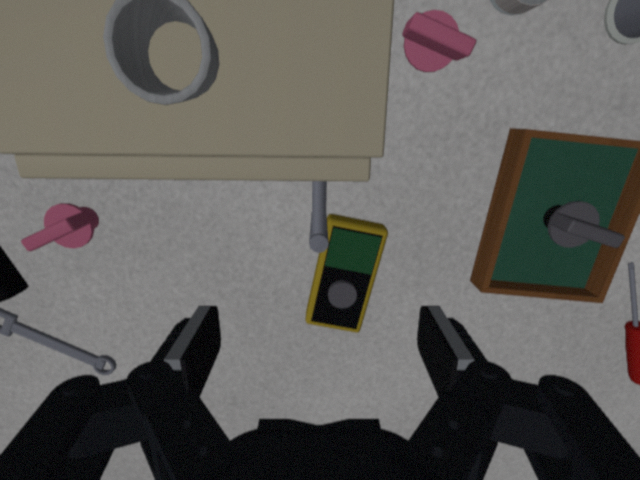

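The view shows the bar's top at (318,242), centred between the open fingers. The port at (165,55) is empty and the plug stands in the tray at (570,225). I'll descend and grip.

Request:
jog_arm:
  increments:
    - {"dx": 0,"dy": 0,"dz": -0.3,"ax": 0,"ay": 0,"az": 0,"gripper": 1}
    - {"dx": 0,"dy": 0,"dz": -0.6,"ax": 0,"ay": 0,"az": 0,"gripper": 1}
    - {"dx": 0,"dy": 0,"dz": -0.8,"ax": 0,"ay": 0,"az": 0,"gripper": 1}
    - {"dx": 0,"dy": 0,"dz": -1,"ax": 0,"ay": 0,"az": 0,"gripper": 1}
    - {"dx": 0,"dy": 0,"dz": -1,"ax": 0,"ay": 0,"az": 0,"gripper": 1}

```text
time: 14.25
eef_pos: [0.5236, -0.0108, 0.1626]
tcp_rot: [1.0, 0.024, -0.004, -0.001]
contact_force: [0.3, 0.5, -0.7]
opening: 1.003
finger_force: 0.0
```

Request:
jog_arm:
  force: 30
  increments:
    - {"dx": 0,"dy": 0,"dz": -0.1,"ax": 0,"ay": 0,"az": 0,"gripper": 1}
    - {"dx": 0,"dy": 0,"dz": -0.1,"ax": 0,"ay": 0,"az": 0,"gripper": -1}
    - {"dx": 0,"dy": 0,"dz": -0.1,"ax": 0,"ay": 0,"az": 0,"gripper": -1}
    - {"dx": 0,"dy": 0,"dz": -0.1,"ax": 0,"ay": 0,"az": 0,"gripper": -1}
    - {"dx": 0,"dy": 0,"dz": -0.1,"ax": 0,"ay": 0,"az": 0,"gripper": -1}
    - {"dx": 0,"dy": 0,"dz": -0.1,"ax": 0,"ay": 0,"az": 0,"gripper": -1}
    - {"dx": 0,"dy": 0,"dz": -0.1,"ax": 0,"ay": 0,"az": 0,"gripper": -1}

```text
time: 14.95
eef_pos: [0.5268, -0.0103, 0.1558]
tcp_rot: [1.0, 0.025, 0.001, 0.0]
contact_force: [-0.7, -0.7, 2.0]
opening: 0.154
finger_force: 29.3
```

Run:
```python
import numpy as np
hd=np.array([.527,-.011]);a=.049
Rz=lambda t:np.array([[np.cos(t),-np.sin(t)],[np.sin(t),np.cos(t)]])
H=hd+Rz(a)@[.061,.195];print(H)
p=hd
for t in np.arange(0,1.8,.1):
    q=H+Rz(-t)@(hd-H);b=H+Rz(a-t)@[.0,-.14];n=Rz(a-t)@[1,0]
    print('%.1f'%t,q.round(3),'r %.3f'%np.hypot(*q),'step/12cm',((q-hd)/.12).round(3),'az %.3f'%(-t/1.5708),'back140',b.round(3),'n',n.round(2))
```

```text
[0.57837561 0.18675375]
0.0 [ 0.527 -0.011] r 0.527 step/12cm [ 0. -0.] az -0.000 back140 [0.585 0.047] n [1.   0.05]
0.1 [ 0.508 -0.005] r 0.508 step/12cm [-0.162  0.051] az -0.064 back140 [0.571 0.047] n [ 1.   -0.05]
0.2 [0.489 0.003] r 0.489 step/12cm [-0.319  0.118] az -0.127 back140 [0.557 0.048] n [ 0.99 -0.15]
0.3 [0.471 0.013] r 0.471 step/12cm [-0.468  0.2  ] az -0.191 back140 [0.544 0.051] n [ 0.97 -0.25]
0.4 [0.454 0.025] r 0.455 step/12cm [-0.608  0.297] az -0.255 back140 [0.53  0.055] n [ 0.94 -0.34]
0.5 [0.438 0.038] r 0.440 step/12cm [-0.738  0.407] az -0.318 back140 [0.517 0.061] n [ 0.9  -0.44]
0.6 [0.424 0.053] r 0.428 step/12cm [-0.856  0.53 ] az -0.382 back140 [0.505 0.067] n [ 0.85 -0.52]
0.7 [0.412 0.069] r 0.417 step/12cm [-0.961  0.663] az -0.446 back140 [0.494 0.075] n [ 0.8  -0.61]
0.8 [0.401 0.086] r 0.410 step/12cm [-1.052  0.807] az -0.509 back140 [0.483 0.084] n [ 0.73 -0.68]
0.9 [0.392 0.104] r 0.405 step/12cm [-1.129  0.959] az -0.573 back140 [0.473 0.094] n [ 0.66 -0.75]
1.0 [0.384 0.123] r 0.403 step/12cm [-1.19   1.118] az -0.637 back140 [0.464 0.105] n [ 0.58 -0.81]
1.1 [0.379 0.143] r 0.405 step/12cm [-1.235  1.282] az -0.700 back140 [0.457 0.117] n [ 0.5  -0.87]
1.2 [0.375 0.163] r 0.409 step/12cm [-1.263  1.45 ] az -0.764 back140 [0.451 0.13 ] n [ 0.41 -0.91]
1.3 [0.374 0.183] r 0.417 step/12cm [-1.274  1.62 ] az -0.828 back140 [0.445 0.143] n [ 0.31 -0.95]
1.4 [0.375 0.204] r 0.427 step/12cm [-1.269  1.79 ] az -0.891 back140 [0.442 0.156] n [ 0.22 -0.98]
1.5 [0.377 0.224] r 0.439 step/12cm [-1.246  1.958] az -0.955 back140 [0.439 0.17 ] n [ 0.12 -0.99]
1.6 [0.382 0.244] r 0.453 step/12cm [-1.207  2.124] az -1.019 back140 [0.438 0.184] n [ 0.02 -1.  ]
1.7 [0.389 0.263] r 0.470 step/12cm [-1.151  2.285] az -1.082 back140 [0.439 0.198] n [-0.08 -1.  ]
```

Request:
jog_arm:
  increments:
    - {"dx": -0.08,"dy": 0.025,"dz": 0,"ax": 0,"ay": 0,"az": -0.032,"gripper": -1}
    - {"dx": -0.162,"dy": 0.051,"dz": 0,"ax": 0,"ay": 0,"az": -0.064,"gripper": -1}
    - {"dx": -0.24,"dy": 0.083,"dz": 0,"ax": 0,"ay": 0,"az": -0.096,"gripper": -1}
    - {"dx": -0.319,"dy": 0.118,"dz": 0,"ax": 0,"ay": 0,"az": -0.127,"gripper": -1}
    - {"dx": -0.395,"dy": 0.157,"dz": 0,"ax": 0,"ay": 0,"az": -0.16,"gripper": -1}
    - {"dx": -0.468,"dy": 0.2,"dz": 0,"ax": 0,"ay": 0,"az": -0.191,"gripper": -1}
    - {"dx": -0.54,"dy": 0.247,"dz": 0,"ax": 0,"ay": 0,"az": -0.223,"gripper": -1}
    - {"dx": -0.608,"dy": 0.297,"dz": 0,"ax": 0,"ay": 0,"az": -0.255,"gripper": -1}
    - {"dx": -0.738,"dy": 0.407,"dz": 0,"ax": 0,"ay": 0,"az": -0.318,"gripper": -1}
    - {"dx": -0.738,"dy": 0.407,"dz": 0,"ax": 0,"ay": 0,"az": -0.318,"gripper": -1}

```text
time: 15.95
eef_pos: [0.4373, 0.0398, 0.1558]
tcp_rot: [0.975, -0.223, 0.0, -0.0]
contact_force: [-1.2, -0.8, 1.3]
opening: 0.154
finger_force: 30.4
```

Request:
jog_arm:
  increments:
    - {"dx": -0.06,"dy": 0.06,"dz": 0,"ax": 0,"ay": 0,"az": -0.032,"gripper": -1}
    - {"dx": -0.118,"dy": 0.123,"dz": 0,"ax": 0,"ay": 0,"az": -0.064,"gripper": -1}
    - {"dx": -0.17,"dy": 0.19,"dz": 0,"ax": 0,"ay": 0,"az": -0.096,"gripper": -1}
    - {"dx": -0.223,"dy": 0.256,"dz": 0,"ax": 0,"ay": 0,"az": -0.128,"gripper": -1}
    - {"dx": -0.27,"dy": 0.328,"dz": 0,"ax": 0,"ay": 0,"az": -0.16,"gripper": -1}
    - {"dx": -0.314,"dy": 0.4,"dz": 0,"ax": 0,"ay": 0,"az": -0.191,"gripper": -1}
    - {"dx": -0.314,"dy": 0.4,"dz": 0,"ax": 0,"ay": 0,"az": -0.191,"gripper": -1}

```text
time: 16.65
eef_pos: [0.4005, 0.0873, 0.1558]
tcp_rot: [0.931, -0.366, 0.001, -0.0]
contact_force: [-0.1, 0.2, 3.5]
opening: 0.153
finger_force: 30.6
```

```bash
python3 -c "
from h import *
s=get_state();print(s['qpos'].round(2),s['eef_pos'],s['contact_force'])"
```

```text
[-0.03 -0.26  2.27  0.    1.13  2.28] [0.40051866 0.08732989 0.15575484] [-0.09260959  0.17517957  3.4803422 ]
```

Request:
jog_arm:
  increments:
    - {"dx": -0.04,"dy": 0.076,"dz": 0,"ax": 0,"ay": 0,"az": -0.032,"gripper": -1}
    - {"dx": -0.077,"dy": 0.152,"dz": 0,"ax": 0,"ay": 0,"az": -0.064,"gripper": -1}
    - {"dx": -0.11,"dy": 0.23,"dz": 0,"ax": 0,"ay": 0,"az": -0.096,"gripper": -1}
    - {"dx": -0.138,"dy": 0.311,"dz": 0,"ax": 0,"ay": 0,"az": -0.128,"gripper": -1}
    - {"dx": -0.138,"dy": 0.311,"dz": 0,"ax": 0,"ay": 0,"az": -0.128,"gripper": -1}
    - {"dx": -0.138,"dy": 0.311,"dz": 0,"ax": 0,"ay": 0,"az": -0.128,"gripper": 0.2}
    - {"dx": -0.138,"dy": 0.311,"dz": 0,"ax": 0,"ay": 0,"az": -0.128,"gripper": 0.2}
    - {"dx": -0.138,"dy": 0.311,"dz": 0,"ax": 0,"ay": 0,"az": -0.128,"gripper": 0.2}

```text
time: 17.45
eef_pos: [0.3833, 0.1237, 0.1544]
tcp_rot: [0.889, -0.458, -0.001, 0.0]
contact_force: [0.4, 0.7, 0.4]
opening: 0.604
finger_force: 0.0
```

Request:
jog_arm:
  increments:
    - {"dx": 0,"dy": 0,"dz": 0.3,"ax": 0,"ay": 0,"az": 0,"gripper": 0.2}
    - {"dx": 0,"dy": 0,"dz": 0.6,"ax": 0,"ay": 0,"az": 0,"gripper": 0.2}
    - {"dx": 0,"dy": 0,"dz": 1,"ax": 0,"ay": 0,"az": 0,"gripper": 0.2}
    - {"dx": 0,"dy": 0,"dz": 1,"ax": 0,"ay": 0,"az": 0,"gripper": -1}
    - {"dx": 0.3,"dy": -0.15,"dz": 1,"ax": 0,"ay": 0,"az": 0.08,"gripper": -1}
    - {"dx": 0.6,"dy": -0.3,"dz": 1,"ax": 0,"ay": 0,"az": 0.16,"gripper": -1}
    - {"dx": 0.85,"dy": -0.45,"dz": 1,"ax": 0,"ay": 0,"az": 0.2,"gripper": -1}
    - {"dx": 0.85,"dy": -0.45,"dz": 1,"ax": 0,"ay": 0,"az": 0.2,"gripper": -1}
    - {"dx": 0.85,"dy": -0.45,"dz": 1,"ax": 0,"ay": 0,"az": 0.2,"gripper": -1}

```text
time: 18.35
eef_pos: [0.4853, 0.0697, 0.2736]
tcp_rot: [0.949, -0.314, -0.002, 0.0]
contact_force: [1.0, -0.1, -1.1]
opening: 0.002
finger_force: 0.0
```

Run:
```python
from h import *
s=get_state();print(s['eef_pos'],s['tcp_rot'],s['contact_force'],s['opening'],s['qpos'].round(2))
f,d,K,T=cam('top');P=cloud(d,K,T);Z=P[...,2]
m=(P[...,0]<.575)&(P[...,0]>.33)&(P[...,1]<.24)&(P[...,1]>.0)&(Z>.19)&(Z<.212);print(m.sum())
q=P[m];print(cv2.minAreaRect((q[:,:2]*1000).astype(np.float32)))
g,*_=cam('scene')
cv2.imwrite('pics/st.png',np.hstack([cv2.resize(f[90:340,200:500],(400,333)),cv2.resize(g[110:320,240:480],(400,333))]))
```

```text
[0.48528235 0.06968761 0.27363703] [ 9.49372498e-01 -3.14148826e-01 -1.51675411e-03  2.74841344e-04] [ 0.99132871 -0.06515296 -1.05520078] 0.0022799801260827506 [-0.06 -0.16  1.97  0.    1.34  2.15]
244
((514.1812744140625, 154.06256103515625), (146.23065185546875, 15.840886116027832), 35.05721664428711)
```

View pics/st.png

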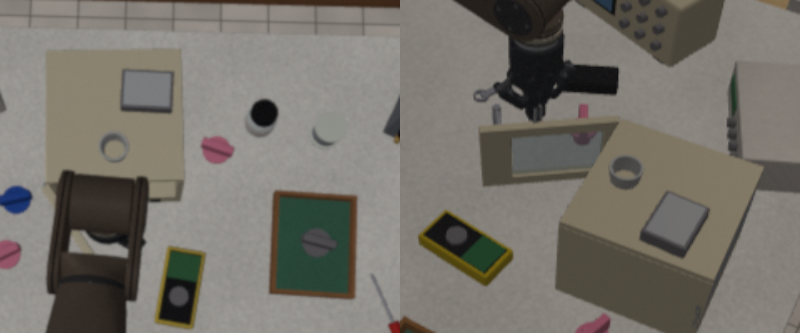

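The door is at about 1.0 rad: the left crop shows its edge at (80,235) and the right crop the panel at (550,155). The closed fingers are above, on the inner side. I'll go down and push the inner face outward.

Request:
jog_arm:
  increments:
    - {"dx": 0,"dy": 0,"dz": -0.3,"ax": 0,"ay": 0,"az": 0,"gripper": -1}
    - {"dx": 0,"dy": 0,"dz": -0.6,"ax": 0,"ay": 0,"az": 0,"gripper": -1}
    - {"dx": 0,"dy": 0,"dz": -0.87,"ax": 0,"ay": 0,"az": 0,"gripper": -1}
    - {"dx": 0,"dy": 0,"dz": -0.87,"ax": 0,"ay": 0,"az": 0,"gripper": -1}

```text
time: 18.85
eef_pos: [0.4811, 0.0711, 0.1657]
tcp_rot: [0.95, -0.313, -0.005, 0.001]
contact_force: [-0.5, 0.1, -0.7]
opening: -0.0
finger_force: 0.0
```

Request:
jog_arm:
  increments:
    - {"dx": -0.04,"dy": 0.1,"dz": 0,"ax": 0,"ay": 0,"az": 0,"gripper": -1}
    - {"dx": -0.08,"dy": 0.2,"dz": 0,"ax": 0,"ay": 0,"az": 0,"gripper": -1}
    - {"dx": -0.12,"dy": 0.3,"dz": 0,"ax": 0,"ay": 0,"az": 0,"gripper": -1}
    - {"dx": -0.16,"dy": 0.4,"dz": 0,"ax": 0,"ay": 0,"az": 0,"gripper": -1}
    - {"dx": -0.2,"dy": 0.5,"dz": 0,"ax": 0,"ay": 0,"az": 0,"gripper": -1}
    - {"dx": -0.24,"dy": 0.6,"dz": 0,"ax": 0,"ay": 0,"az": 0,"gripper": -1}
    - {"dx": -0.28,"dy": 0.7,"dz": 0,"ax": 0,"ay": 0,"az": 0,"gripper": -1}
    - {"dx": -0.32,"dy": 0.8,"dz": 0,"ax": 0,"ay": 0,"az": 0,"gripper": -1}
    - {"dx": -0.36,"dy": 0.9,"dz": 0,"ax": 0,"ay": 0,"az": 0,"gripper": -1}
    - {"dx": -0.36,"dy": 1,"dz": 0,"ax": 0,"ay": 0,"az": 0,"gripper": -1}

```text
time: 19.85
eef_pos: [0.4414, 0.1911, 0.1701]
tcp_rot: [0.95, -0.313, -0.001, 0.0]
contact_force: [1.5, -3.7, 0.4]
opening: 0.002
finger_force: 1.2
```

```bash
cat > door.py <<'E'
from h import *
s=get_state();print(s['eef_pos'],s['contact_force'],s['time'])
for n in('scene','top'):
    f,d,K,T=cam(n);P=cloud(d,K,T);Z=P[...,2]
    m=(P[...,0]<.575)&(P[...,0]>.33)&(P[...,1]<.30)&(P[...,1]>.0)&(Z>.197)&(Z<.210)
    l,st=cv2.connectedComponentsWithStats(m.astype(np.uint8))[1:3]
    q=P[l==1+np.argmax(st[1:,4])];print(n,len(q),cv2.minAreaRect((q[:,:2]*1000).astype(np.float32)))
E
python3 door.py
```

```text
[0.44139116 0.19108856 0.1701231 ] [ 1.49168516 -3.67471956  0.37732343] 19.85
scene 239 ((515.60009765625, 201.40005493164062), (23.754093170166016, 121.67064666748047), 81.15621185302734)
top 176 ((546.6365966796875, 202.4080810546875), (16.95157814025879, 56.46968078613281), 80.88428497314453)
```

The door is at about 1.75 rad. I'll back off, rise and verify.

Request:
jog_arm:
  increments:
    - {"dx": 0,"dy": -0.15,"dz": 0,"ax": 0,"ay": 0,"az": 0,"gripper": -1}
    - {"dx": 0,"dy": -0.3,"dz": 0,"ax": 0,"ay": 0,"az": 0,"gripper": -1}
    - {"dx": 0,"dy": -0.3,"dz": 0.3,"ax": 0,"ay": 0,"az": 0,"gripper": -1}
    - {"dx": 0,"dy": -0.3,"dz": 0.6,"ax": 0,"ay": 0,"az": 0,"gripper": -1}
    - {"dx": 0,"dy": -0.3,"dz": 1,"ax": 0,"ay": 0,"az": 0,"gripper": -1}
    - {"dx": 0,"dy": -0.3,"dz": 1,"ax": 0,"ay": 0,"az": 0,"gripper": -1}
    - {"dx": 0,"dy": -0.3,"dz": 1,"ax": 0,"ay": 0,"az": 0,"gripper": -1}

```text
time: 20.65
eef_pos: [0.4429, 0.1545, 0.2919]
tcp_rot: [0.95, -0.313, 0.001, -0.001]
contact_force: [0.4, -0.7, -0.8]
opening: -0.003
finger_force: 0.0
```

```bash
python3 door.py
python3 - <<'E'
from h import *
f,d,K,T=cam('top');P=cloud(d,K,T);Z=P[...,2]
q=P[(abs(P[...,0]-.507)<.08)&(abs(P[...,1]+.308)<.06)&(Z>.04)];print(q.mean(0),q[:,2].max())
g,*_=cam('scene');cv2.imwrite('pics/end.png',g)
E
```

```text
[0.4428636  0.15451716 0.29190464] [ 0.40367431 -0.66211448 -0.76457816] 20.65
scene 411 ((466.1064147949219, 211.29180908203125), (22.202547073364258, 221.16371154785156), 80.36134338378906)
top 146 ((412.9382629394531, 224.77467346191406), (19.747236251831055, 49.522342681884766), 71.96821594238281)
[ 0.50460378 -0.30533851  0.06064927] 0.0845893061509142
```

View pics/end.png

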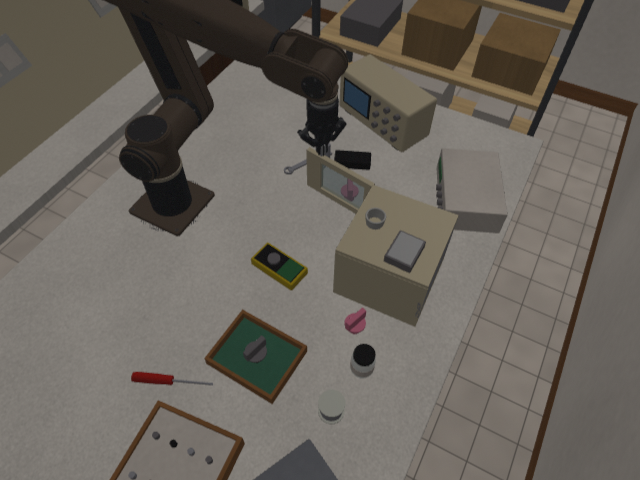

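The door stands open past a right angle at (340,180). The plug stands in the tray at (256,350), the bystanders haven't moved, and the gripper is clear above the door.

```bash
python3 -c "
from plant import job
print(job.sign_off())"
```

```text
the job is handed in; nothing more can be done
None
```

I twisted the plug about 63°, pulled it out and stood it in the green-lined tray. Then I opened the door to about 1.75 rad, by its handle to 1.0 rad and the rest by pushing its inner face, and handed the job in; no verdict was shown.

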